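Load the slide tray through the spring gate of the slide reader

TASK

Load the white slide tray into the reader: with one fingertip press the long yellow bar down to swing the orange gate up and keep it held open, while another fingertip pushes the tray by its blue lip along the chute, under the gate and fully home in the dark chamber. Then let the gate close behind it and take the hand away. Only press and push: do not lift the tray, do not let the gate come down on it on the way, and leave the vials, screwdriver and green bin alone.

Things in the scene. Friction and masses are not known exactly. Their poses are not given: they have to be found in the camera images.
- reader: Slide reader fixed to the bench: navy board (top 30 mm above the bench), on it a straight aluminium chute into a black dark chamber under a yellow and navy analyser (y < -20 mm, 195 mm high). Origin on the bench (z = 0) under the middle of the gate, z up. The tray travels along its -y; the open chute is y 5 to 217 mm. Low electronics and a vial stand on the x > 0 side of the board.
- mouth (a point): Middle of the chute floor at the gate, reader (0, 0, 34 mm). The chute is 64 mm wide (x -32 to 32 mm) between guide walls 4 mm thick, tops 46 mm above the bench. The gate leaf stands at y 0 to 4 mm; the chamber begins at y = -4 mm.
- stop (a point): Middle of the end stop inside the chamber, at floor height: reader y = -92 mm. The front edge of the tray touches it when fully home.
- shaft (a point): Point on the axis of the gate's steel shaft (8 mm diameter, along reader y), at reader x = -42 mm, y = 138 mm, 54 mm above the bench. It turns in two yellow bearing blocks, 12 x 10 mm, tops 62 mm above the bench, at y = 12 and 243 mm.
- gate (a joint): Orange gate and yellow press bar, one rigid part on the shaft: 0 = shut, 0.96 rad = fully open at its stop. The leaf blocks the tray below 0.6 rad and clears it above; a 38 x 8 mm notch in it leaves room for the tray's tongue. Pressing the bar down opens it; a spring shuts it at once when let go. Holding it fully open takes 3 to 4 N at 25 mm from the shaft.
- bar_mid (a point): On top of the yellow press bar, mid-length (reader y 138 mm), 26 mm out from the shaft axis; moves with it. The bar is a flat 3 mm plate on the x < 0 side, 8 to 47 mm out, y 43 to 233 mm. It slopes up outward 30 deg when shut, down 25 deg when fully pressed (27 mm out, its top is then 44 mm above the bench). Press anywhere; a fingertip can slide along it.
- tray: White tray with two glass slides fixed in it, loose on the chute floor, 0.12 kg: body 60 wide (x), 84 long (y), 10 mm high; a tongue 26 wide, 4 mm thick runs back (+y) to an upright blue lip 44 wide, 4 thick, 32 mm high. Origin: underside, middle of the 84 mm body, z up. Fully home, the origin is at reader y = -50 mm and the tongue runs out under the shut gate, the lip left outside.
- lip (a point): Middle of the rear (+y) face of the blue lip, the face to push on: 109 mm behind the tray's origin, 24 mm above the chute floor. Fully home it is at reader y = 59 mm.
- vial_a: Amber vial with white cap, 27 mm diameter, 58 mm high, standing on the far side of the board; leave alone. Origin at the centre of its base.
- vial_b: A second such amber vial, standing on the bench on the robot's side of the reader; leave alone. Origin at the centre of its base.
- driver: Screwdriver with red handle, 150 mm long, lying on the bench on the robot's side of the reader; leave alone. Origin on its underside, near the middle.
- bin: Small green open parts bin, 85 x 65 x 35 mm, on the bench past the open (+y) end of the board; leave alone. Origin at the centre of its base.
Things that resemble listed ones, but are neither listed nor needed, are in the scene too. There is more than one size of the tray; the one meant has the size given above.

How it is judged:
By the outcome, as a careful person would: the job done as asked, in the order asked, and still so for the second after the job is handed in, with the robot touching nothing.
It also fails if it takes over 42 s, if anything falls off the work surface, if the arm or the gripper's body presses on something with over 40 N, if the wrist force passes 120 N, or if a joint passes its speed limit or range.

ROBOT

A 7-joint arm with a two-finger parallel gripper is mounted at the origin on the work surface. World frame = base frame: x ahead of the robot, y to its left, z up, the work surface at z = 0. Lengths are in m, angles in rad, forces in N, time in s.
With the tool pointing down it reaches from about 0.4 to 0.85 m from the base axis. Payload 4.5 kg.
Tool frame: the origin (TCP) lies midway between the tips of the shut fingers; the grasp point (between the pads) lies 19 mm behind it; z points along the fingers, y is the line along which they close (so a half turn about z gives the same grasp; the last joint's range is limited). The gripper opens to 88 mm and grips with 3 to 60 N. Pads are 18 mm wide; open, the fingers measure 123 mm over their backs; the gripper's body (75 mm by 187 mm) begins 45 mm behind the grasp point.
Start: joints at [-1.203, 0.689, -0.195, 1.565, 0.157, 0.902, -0.215], TCP at [0.205, 0.591, 0.239] pointing down, gripper open.
Joint ranges: [-3.01, 3.01], [-0.46, 2.08], [-1.47, 1.51], [0.13, 2.56], [-1, 4.14], [0.04, 2.09], [-2.66, 2.66]. Speed limits (rad/s): [2.57, 2.57, 3.14, 3.14, 3.14, 3.14, 3.14].

INTERFACE

Orientations are given as a unit quaternion [x, y, z, w].
In Python, from plant import r, eyes, finish_job gives the robot as it stands. The module is installed in compiled form; this text tells all that it offers.
- The arm moves only by the tool move_arm, never from a script. Its argument "motion" is a list of rows, each a list of 7 numbers: the shift along the tool's x, y, z in mm, then the turn, a rotation vector about the tool's x, y, z in degrees, then the closure, from 0 (fully open) to 1 (shut). A call has 1 to 5 rows; each row is the pose to reach, as a shift and turn from the pose commanded when the call began, along the tool's axes at that moment; what a row does not reach only later rows make up. A row lasts 1/8 s, in which the tool goes at most 62.5 mm and 10.7 degrees, less where a joint would pass 70% of its speed; a pose out of reach is approached as far as the arm can. A call with a gripper value outside its range is refused whole. The fingers move at their own pace and stop on an object; "newtons" is the grip in N (left out, the last holds). Time passes only in rows, so rows that repeat a pose let the fingers close. It gives the time, the measured TCP pose, the force, the opening and the grip force at its end, in the units of the state.
- r.get_state(): the state, without advancing time (a new reading comes with each control period).
- eyes.snapshot(name): name is "scene" or "top" or "wrist"; returns a dict with "frame" (420x560x3 uint8, red, green, blue), "z_map" (420x560 float32, m along the optical axis (not along the pixel's ray), 0 where there is no reading), "intrinsics" (3x3 intrinsics, pixels), "world_to_cam" (4x4, takes a point from world to camera coordinates). Camera axes: x right, y down, z forward; pixel columns grow to the right and rows downward; lengths in m; the calibration is good to about 2 mm. The wrist camera is an equidistant fisheye: a pixel r from the principal point sees the ray r / f radians off the axis. A picture is of the moment at which its call begins.
- finish_job(): hands the job in; it is judged then, once.
The state is a dict: "clock": time; "q": joint angles; "qd": joint speeds; "joint_torque": joint torques, N m; "tool_pos": TCP position; "eef_rot": TCP orientation; "contact_force": force on the tool from outside, world axes, zero at the start; "moment": the same for the moment, N m; "opening": opening from 0.0 (shut) to 1.0 (fully open); "finger_force": force on a finger pad.
Only numpy, scipy, OpenCV 4.12 (cv2) and the standard library are available. Lean on these libraries where they do the work, as an engineer would, in place of code of your own. Each camera call takes 0.05 s, during which the arm holds its last target. There are 200 camera calls.

## Working session

There is one attempt and no reset: what is moved stays moved. The work goes in short steps, Python scripts to look and compute and a tool call to move; the robot and the scene stay as the last step left them, time stands still between calls to the robot, and variables do not carry over. Pictures are saved under pics/ and viewed, at most 10 in all, crops included, and the job is handed in when it is done.

Besides the shell and the picture viewer there is one more tool, called after "Request:" as name(argument=value, ...) on one line, values as JSON. move_arm: Moves the arm, as the interface text tells. Its arguments: {"type":"object","properties":{"motion":{"type":"array","items":{"type":"array","items":{"type":"number"}}},"newtons":{"type":"number"}},"required":["motion"]}

```bash
mkdir -p pics; cat > h.py <<'E'
import numpy as np, cv2
from plant import r, eyes, finish_job
def snap(n,save=None):
    d=eyes.snapshot(n)
    if save: cv2.imwrite('pics/'+save+'.png',d['frame'][:,:,::-1])
    return d
def cloud(d):
    K=d['intrinsics'];z=d['z_map'];v,u=np.mgrid[:z.shape[0],:z.shape[1]]
    P=np.stack([(u-K[0,2])/K[0,0]*z,(v-K[1,2])/K[1,1]*z,z],-1)
    T=np.linalg.inv(d['world_to_cam']); return P@T[:3,:3].T+T[:3,3]
E
python3 - <<'E'
from h import *
a=snap('top','top1');b=snap('scene','scene1')
np.savez('s1.npz',top=cloud(a),topf=a['frame'],sc=cloud(b),scf=b['frame'])
im=np.vstack([a['frame'],b['frame']])[:,:,::-1]
print(a['intrinsics'],a['world_to_cam'],b['world_to_cam']);s=r.get_state();print(s)
E
```

```text
[[484.51787608   0.         270.19977375]
 [  0.         484.51787608 212.81805557]
 [  0.           0.           1.        ]] [[-0.01146573 -0.99990348 -0.00784612 -0.01850125]
 [-0.98562387  0.01262405 -0.16848211  0.63061792]
 [ 0.1685649   0.00580155 -0.98567348  1.16907517]
 [ 0.          0.          0.          1.        ]] [[ 0.84034989  0.54200073  0.00687526 -0.50545463]
 [ 0.4435352  -0.68028122 -0.58351863 -0.25640188]
 [-0.31159041  0.49340924 -0.81207065  1.28785962]
 [ 0.          0.          0.          1.        ]]
{'clock': 0.1, 'q': array([-1.20319364,  0.68989411, -0.19451844,  1.56622891,  0.15727132,
        0.90252369, -0.2150997 ]), 'qd': array([-0.00033811, -0.0006896 , -0.00120323, -0.00307691,  0.00026647,
       -0.00034837,  0.00197128]), 'joint_torque': array([-3.47098714e-03, -5.28497493e+01, -1.27184920e+00, -1.53837347e+01,
       -5.26088127e-02,  1.89352191e-03,  5.44931891e-05]), 'tool_pos': array([0.20462317, 0.5899485 , 0.2379969 ]), 'eef_rot': array([ 1.66099791e-01,  9.86108597e-01, -8.28730187e-04, -8.67952798e-05]), 'contact_force': array([-0.27105958, -0.41292468, -0.11641813]), 'moment': array([-0.00758691,  0.0151849 ,  0.10887102]), 'finger_force': 0.0, 'opening': 0.9988504938734066}
```

View pics/top1.png

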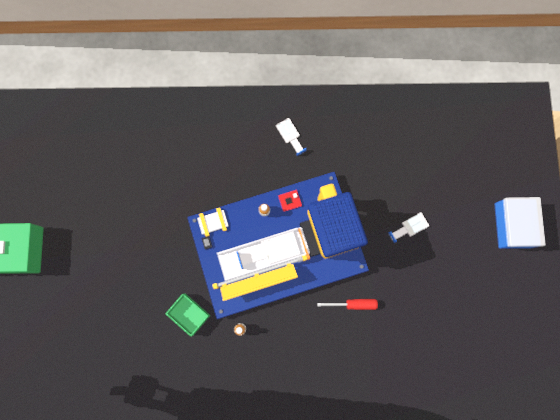

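View pics/scene1.png

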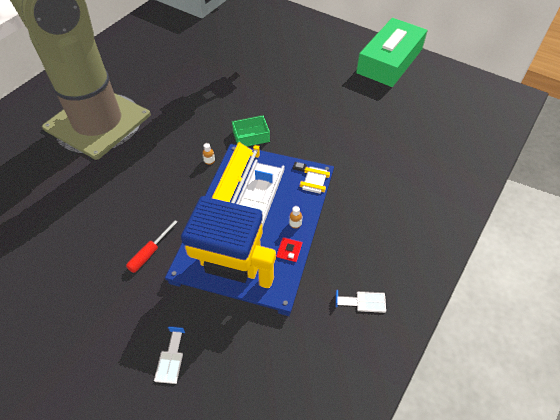

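The top view shows the reader at about (280,245), with the chute running left to right and the gate near (305,245). The yellow bar is at (258,283) on the robot's side, and the tray's blue lip is at (243,260). The other two trays are decoys lying on the bench.

```bash
python3 - <<'E'
from h import *
s=np.load('s1.npz')
c=s['topf'][180:325,180:380];cv2.imwrite('pics/c1.png',cv2.resize(c[:,:,::-1],(800,580),interpolation=cv2.INTER_CUBIC))
for k,f in (('top','topf'),('sc','scf')):
    P=s[k];hsv=cv2.cvtColor(s[f],cv2.COLOR_RGB2HSV);H,S,V=[hsv[...,i].astype(int) for i in range(3)]
    x,y,z=P[...,0],P[...,1],P[...,2]
    near=(x>.3)&(x<.8)&(abs(y)<.35)
    def rep(n,m):
        q=P[m]
        if len(q)<5: print(k,n,len(q));return
        rc=cv2.minAreaRect(q[:,:2].astype(np.float32)*1000)
        print(k,n,len(q),'med',q.mean(0).round(4),'z',np.percentile(q[:,2],[2,50,98]).round(4),'rect',np.round(rc[0],1),np.round(rc[1],1),round(rc[2],2))
    navy=near&(H>105)&(H<130)&(S>150)&(V>60)&(z>.022)&(z<.037)
    rep('board',navy)
    yel=near&(H>18)&(H<34)&(S>150)&(V>120)
    n,l,st,ce=cv2.connectedComponentsWithStats(yel.astype(np.uint8))
    for i in range(1,n):
        if st[i,4]>8: rep('yel%s'%ce[i].round(),l==i)
    org=near&(H>6)&(H<18)&(S>170)&(V>120)&(z>.04); rep('orange',org)
    lip=near&(H>98)&(H<116)&(S>80)&(V>90)&(z>.045)
    n,l,st,ce=cv2.connectedComponentsWithStats(lip.astype(np.uint8))
    for i in range(1,n):
        if st[i,4]>8: rep('lip%s'%ce[i].round(),l==i)
E
```

```text
top board 7296 med [ 0.5556 -0.0254  0.0292] z [0.0244 0.0292 0.0343] rect [556.8 -42. ] [269.5 398.9] 16.83
top yel[327. 192.] 190 med [ 0.6661 -0.1614  0.1313] z [0.0663 0.1381 0.1435] rect [ 666.6 -164. ] [28.2 31.2] 16.48
top yel[221. 219.] 63 med [0.6185 0.0992 0.0398] z [0.0337 0.0402 0.0446] rect [619.3  98.9] [58.5  7.9] 16.67
top yel[315. 235.] 84 med [ 0.5629 -0.1319  0.1281] z [0.0623 0.1285 0.1446] rect [ 506.3 -109.3] [ 76.5 210.2] 67.14
top yel[204. 224.] 63 med [0.6049 0.143  0.0402] z [0.0355 0.0405 0.0441] rect [606.1 143.1] [59.2  7.9] 16.57
top yel[304. 258.] 17 med [ 0.5154 -0.1096  0.0578] z [0.0395 0.0604 0.064 ] rect [ 515.7 -109.7] [8.6 7.8] 2.91
top yel[258. 282.] 1040 med [0.4576 0.0042 0.0738] z [0.0583 0.0692 0.0808] rect [446.8   0.9] [ 62.9 186.5] 16.93
top yel[215. 286.] 16 med [0.4495 0.1117 0.0594] z [0.0483 0.0595 0.0634] rect [450.2 111.3] [9.8 7.6] 17.92
top orange 7 med [ 0.549  -0.0997  0.0561] z [0.048  0.058  0.0662] rect [584.3 -79.3] [156.4  28.5] 39.75
top lip[337. 224.] 2514 med [ 0.5794 -0.1755  0.1949] z [0.1836 0.1914 0.1966] rect [ 548.
[... 450 characters left out ...]
 133.8] [15.7 76.8] 36.37
sc yel[317. 171.] 93 med [0.6069 0.1399 0.0397] z [0.0332 0.04   0.0432] rect [606.4 140.7] [60.1 12.6] 15.84
sc yel[313. 186.] 95 med [0.6212 0.0964 0.0397] z [0.0326 0.0405 0.0433] rect [620.2  97.1] [58.9 13.1] 16.56
sc yel[243. 261.] 1652 med [ 0.6364 -0.194   0.1242] z [0.0404 0.1375 0.1575] rect [ 607.3 -193.3] [165.2  82.1] 38.49
sc orange 57 med [ 0.6226 -0.0153  0.0642] z [0.0407 0.0662 0.0698] rect [499.3  10.7] [ 22.4 313. ] 79.88
sc lip[263. 175.] 113 med [0.5131 0.0485 0.0573] z [0.0464 0.0577 0.0668] rect [513.8  49.2] [41.   9.2] 12.6
sc lip[222. 227.] 3464 med [ 0.5887 -0.1869  0.1904] z [0.1736 0.1916 0.1954] rect [ 583.3 -180.6] [127.3 101.7] 16.82
```

View pics/c1.png

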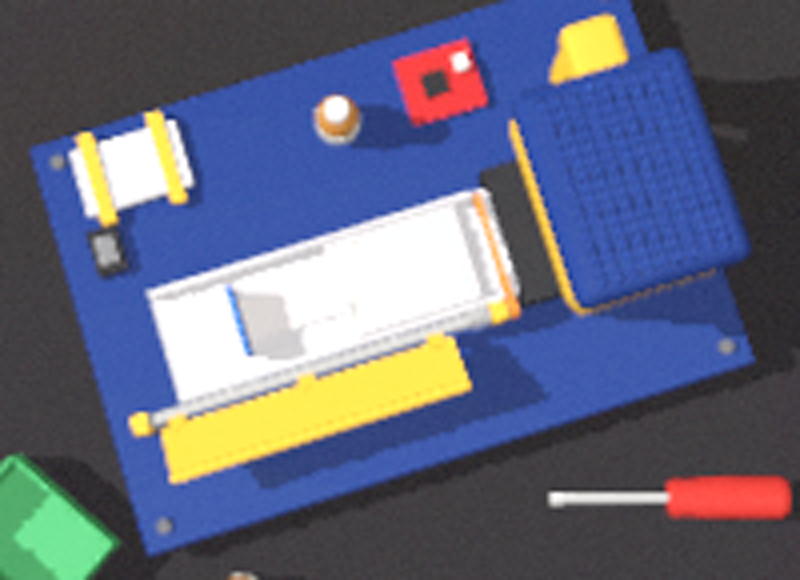

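Request:
move_arm(motion=[[-42, -41, 0, 0, 0, 10.5, 0.34], [-84, -82, 0, 0, 0, 21, 0.34], [-126, -123, 0, 0, 0, 31.5, 0.34], [-168, -164, 0, 0, 0, 42, 0.34], [-210, -205, 0, 0, 0, 52.5, 0.34]])

```text
clock: 0.72
tool_pos: [0.3366, 0.3262, 0.2387]
eef_rot: [0.587, 0.809, 0.0, 0.0]
contact_force: [0.2, 0.3, 0.3]
opening: 0.662
finger_force: 0.0
```

```bash
cat >> h.py <<'E'
from scipy.spatial.transform import Rotation as Ro
th=np.radians(16.7); O=np.array([.5596,-.1091,0]); RR=Ro.from_euler('z',th).as_matrix()
def where():
    s=r.get_state(); R=Ro.from_quat(s['eef_rot']).as_matrix()
    print('t',s['clock'],'reader tcp mm',(RR.T@(s['tool_pos']-O)*1e3).round(1),'F',(RR.T@s['contact_force']).round(1),'open',round(s['opening']*88,1)); return s,R
def to(x,y,z):
    s,R=where(); p=O+RR@np.array([x,y,z])/1e3
    D=np.stack([RR[:,0],-RR[:,1],[0,0,-1]],1)
    # tool y = reader x -> tool x = y x z
    D=np.stack([np.cross(RR[:,0],[0,0,-1]),RR[:,0],[0,0,-1]],1)
    print('shift',(R.T@(p-s['tool_pos'])*1e3).round(1),'turn',np.degrees(Ro.from_matrix(R.T@D).as_rotvec()).round(2))
E
python3 -c "
from h import *
to(-38,184,150)"
```

```text
t 0.725 reader tcp mm [-88.5 481.1 238.7] F [0.2 0.2 0.3] open 58.3
shift [-298.1   43.5   88.7] turn [0.01 0.   1.34]
```

Request:
move_arm(motion=[[-58, 8, 10, 0, 0, 0.5, 0.34], [-116, 16, 28, 0, 0, 1, 0.34], [-174, 26, 45, 0, 0, 1.3, 0.34], [-232, 35, 65, 0, 0, 1.3, 0.34], [-286, 42, 85, 0, 0, 1.3, 0.34]])

```text
clock: 1.35
tool_pos: [0.4669, 0.0681, 0.153]
eef_rot: [0.594, 0.804, 0.0, 0.0]
contact_force: [0.2, 0.7, 0.6]
opening: 0.657
finger_force: 0.0
```

Request:
move_arm(motion=[[-12, 1.5, 4, 0, 0, 0, 0.34], [-12, 1.5, 4, 0, 0, 0, 0.34]])

```text
clock: 1.6
tool_pos: [0.4708, 0.0585, 0.1494]
eef_rot: [0.595, 0.804, -0.0, -0.0]
contact_force: [0.6, 0.6, -0.4]
opening: 0.663
finger_force: 0.0
```

```bash
python3 -c "
from h import *
to(-38,184,90)
d=snap('top');w=snap('wrist')
P=d['frame'][180:325,180:380];cv2.imwrite('pics/m2.png',np.vstack([cv2.resize(P,(560,406)),cv2.resize(w['frame'],(260,195))[:, :].repeat(1,0) if 0 else np.zeros((1,560,3),np.uint8)])[:,:,::-1])
cv2.imwrite('pics/w2.png',w['frame'][:,:,::-1]);print(w['intrinsics'],w['world_to_cam'])"
```

```text
t 1.6 reader tcp mm [-36.9 186.  149.4] F [ 0.7  0.4 -0.4] open 58.3
shift [-2.1 -1.1 59.4] turn [-0.04 -0.02  0.29]
[[325.1922621    0.         273.30214194]
 [  0.         325.1922621  206.61994939]
 [  0.           0.           1.        ]] [[ 9.55698151e-01  2.94348505e-01 -3.11624929e-05 -4.67762335e-01]
 [ 2.80204017e-01 -9.09741039e-01  3.06360819e-01 -9.19177406e-02]
 [ 9.01484992e-02 -2.92797200e-01 -9.51915462e-01  2.81372317e-01]
 [ 0.00000000e+00  0.00000000e+00  0.00000000e+00  1.00000000e+00]]
```

View pics/w2.png

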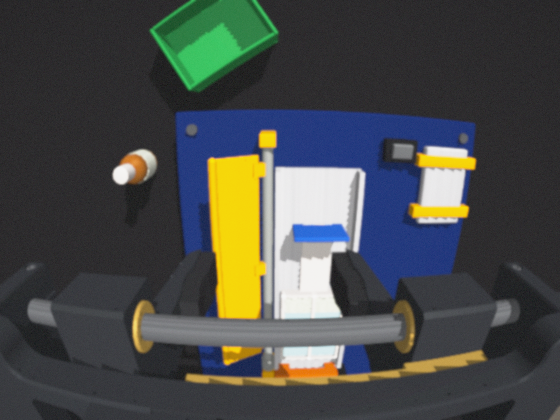

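The wrist view shows the blue lip at (320,232), the bearing block at (267,138), the chute end from (275,168) to (363,172), and the yellow bar to the left of the shaft. One finger is on each side, as wanted. I'll check the registration with a few rays.

```bash
cat >> h.py <<'E'
def fish(d,u,v,z):
    K=d['intrinsics'];a=np.array([u-K[0,2],v-K[1,2]]);n=np.hypot(*a);t=n/K[0,0]
    W=np.linalg.inv(d['world_to_cam']);ray=W[:3,:3]@np.r_[a/n*np.sin(t),np.cos(t)];c=W[:3,3]
    p=c+ray*(z/1e3-c[2])/ray[2]; return (RR.T@(p-O)*1e3).round(1)
E
python3 -c "
from h import *
d=snap('wrist')
for n,u,v,z in (('lipL',293,227,66),('lipR',346,227,66),('block',267.5,137,62),('chuteL',275,168,46),('chuteR',363,171,46),('boardL',177,112,30),('boardR',474,124,30),('barBL',211,159,78),('barBR',258,155,58)): print(n,fish(d,u,v,z))
"
```

```text
lipL [-21.  177.9  66. ]
lipR [ 20.2 178.   66. ]
block [-40.8 245.3  62. ]
chuteL [-35.  219.4  46. ]
chuteR [ 35.8 218.4  46. ]
boardL [-116.7  264.3   30. ]
boardR [149.2 264.5  30. ]
barBL [-79.2 231.9  78. ]
barBR [-47.8 231.5  58. ]
```

The x registration is good to about 0.5 mm. The lip's rear face measures about y 169, because the upper blue row in that picture is the bottom of the face. I'll descend next.

Request:
move_arm(motion=[[-2, -1, 15, 0, 0, 0.3, 0.34], [-2, -1, 35, 0, 0, 0.3, 0.34], [-2, -1, 55, 0, 0, 0.3, 0.34], [-2, -1, 65, 0, 0, 0.3, 0.34], [-2, -1, 75, 0, 0, 0.3, 0.34]])

```text
clock: 2.38
tool_pos: [0.4707, 0.0577, 0.0747]
eef_rot: [0.596, 0.803, 0.0, 0.0]
contact_force: [0.6, 0.1, 1.8]
opening: 0.663
finger_force: 0.5
```

Request:
move_arm(motion=[[0, 0, 7, 0, 0, 0, 0.34], [0, 0, 14, 0, 0, 0, 0.34], [0, 0, 21, 0, 0, 0, 0.34], [0, 0, 26, 0, 0, 0, 0.34], [0, 0, 26, 0, 0, 0, 0.34]])

```text
clock: 3.0
tool_pos: [0.4706, 0.0566, 0.0484]
eef_rot: [0.596, 0.803, -0.0, -0.0]
contact_force: [-1.2, -0.1, 3.1]
opening: 0.663
finger_force: 1.3
```

```bash
python3 -c "
from h import *
to(-38,184,45)
a=snap('scene');f=a['frame'][100:240,150:330];cv2.imwrite('pics/s3.png',cv2.resize(f[:,:,::-1],(720,560),interpolation=cv2.INTER_CUBIC))"
```

```text
t 3.0 reader tcp mm [-37.6 184.3  48.4] F [-1.2  0.2  3.1] open 58.3
shift [-0.3 -0.4  3.4] turn [-0.01 -0.01  0.07]
```

View pics/s3.png

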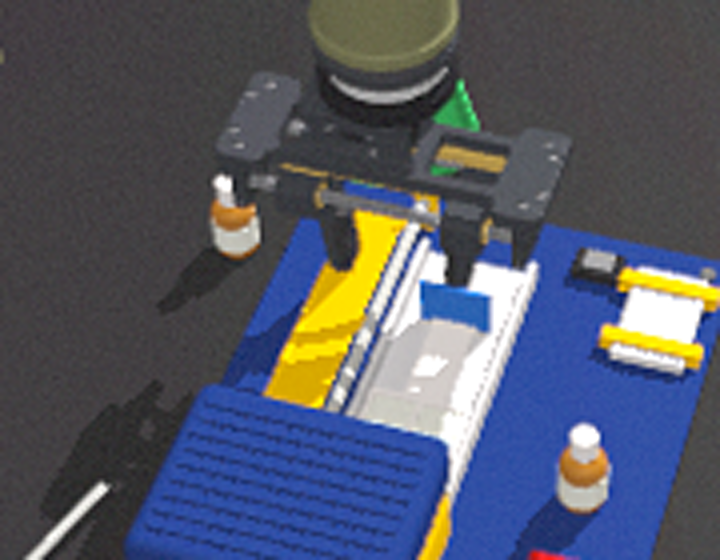

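One finger stands behind the lip at (455,270) and the other presses the bar at (340,260), with light force. I'll press on to the stop.

Request:
move_arm(motion=[[0, 0, 1, 0, 0, 0, 0.34], [0, 0, 2, 0, 0, 0, 0.34], [0, 0, 3, 0, 0, 0, 0.34], [0, 0, 3, 0, 0, 0, 0.34]])

```text
clock: 3.55
tool_pos: [0.4712, 0.0568, 0.0457]
eef_rot: [0.596, 0.803, 0.0, 0.0]
contact_force: [-0.1, -1.7, 3.5]
opening: 0.659
finger_force: 1.4
```

Request:
move_arm(motion=[[0, 0, 0.7, 0, 0, 0, 0.34], [0, 0, 1.4, 0, 0, 0, 0.34], [0, 0, 1.4, 0, 0, 0, 0.34]])

```text
clock: 3.92
tool_pos: [0.4711, 0.0567, 0.0443]
eef_rot: [0.596, 0.803, 0.0, 0.0]
contact_force: [1.0, 1.5, 4.6]
opening: 0.66
finger_force: 1.4
```

```bash
python3 -c "
from h import *
to(-38,68,44)
a=snap('top');f=a['frame'][200:320,200:360];cv2.imwrite('pics/t4.png',cv2.resize(f[:,:,::-1],(800,600),interpolation=cv2.INTER_CUBIC))"
```

```text
t 3.925 reader tcp mm [-37.1 184.3  44.3] F [1.4 1.2 4.6] open 58.1
shift [-116.3   -1.     0.3] turn [0.05 0.   0.08]
```

View pics/t4.png

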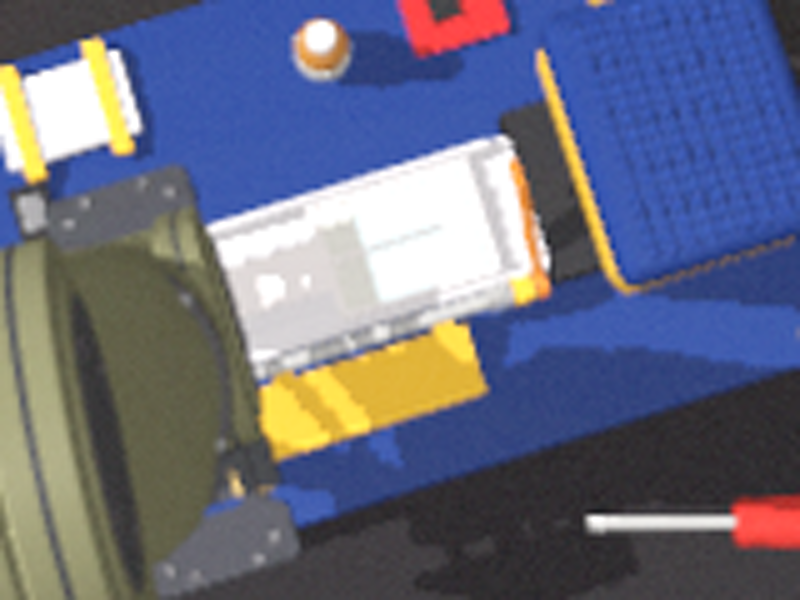

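The top view shows the gate leaf swung aside at (530,235) and the bar pressed down. I'll measure the bar's slope from depth to confirm the angle.

```bash
cat >> h.py <<'E'
def gate():
    d=snap('top');P=(cloud(d)-O)@RR*1e3;hsv=cv2.cvtColor(d['frame'],cv2.COLOR_RGB2HSV).astype(int)
    m=(hsv[...,0]>18)&(hsv[...,0]<34)&(hsv[...,1]>150)&(hsv[...,2]>80)&(P[...,0]<-52)&(P[...,0]>-95)&(P[...,1]>46)&(P[...,1]<230)
    q=P[m];A=np.c_[q[:,0],np.ones(len(q))];c=np.linalg.lstsq(A,q[:,2],rcond=None)[0]
    print('bar n',len(q),'slope deg (30 shut,-25 open)',-np.degrees(np.arctan(c[0])).round(1),'z at x=-67',(c[0]*-67+c[1]).round(1))
E
python3 -c "
from h import *
gate()"
```

```text
bar n 556 slope deg (30 shut,-25 open) 0.1 z at x=-67 48.5
```

```bash
python3 -c "
from h import *
d=snap('top');P=(cloud(d)-O)@RR*1e3;hsv=cv2.cvtColor(d['frame'],cv2.COLOR_RGB2HSV).astype(int)
m=(hsv[...,0]>18)&(hsv[...,0]<34)&(hsv[...,1]>150)&(hsv[...,2]>80)&(P[...,1]>60)&(P[...,1]<125)&(P[...,0]<-30)
q=P[m]
for x in range(-110,-40,5):
    k=q[(q[:,0]>=x)&(q[:,0]<x+5),2]
    if len(k): print(x,len(k),np.percentile(k,[10,50,90]).round(1))
hh=hsv[...,0];o=(hh>4)&(hh<18)&(hsv[...,1]>170)&(P[...,1]>-12)&(P[...,1]<12)&(abs(P[...,0])<60)
print(P[o].round(0)[::3])
"
```

```text
-110 5 [1258.4 1258.4 1258.4]
-85 31 [36.1 38.1 41.1]
-80 51 [35.2 38.5 42.3]
-75 53 [36.7 39.6 43.8]
-70 55 [38.7 41.9 44.5]
-65 52 [41.6 44.4 48. ]
-60 55 [43.5 46.9 50. ]
-55 54 [45.5 48.7 51.8]
-50 17 [48.  49.7 53.7]
[[ 13.   4. 107.]
 [  8.   3. 110.]
 [  4.   2. 115.]
 [ -2.   3. 104.]
 [ -6.   2.  98.]
 [-14.   3.  81.]
 [-22.   3.  83.]
 [-33.   3.  61.]
 [-38.   2.  56.]]
```

The bar slopes about 24.5° down and the leaf stands at about 50°, so the gate is fully open. I'll push now.

Request:
move_arm(motion=[[-4, -0.3, 0.5, 0, 0, 0, 0.34], [-8, -0.6, 0.8, 0, 0, 0, 0.34], [-13, -0.8, 1, 0, 0, 0, 0.34], [-19, -0.8, 1, 0, 0, 0, 0.34], [-25, -0.8, 1, 0, 0, 0, 0.34]])

```text
clock: 4.7
tool_pos: [0.4767, 0.0316, 0.0432]
eef_rot: [0.597, 0.803, -0.0, -0.0]
contact_force: [-1.9, 2.3, 1.9]
opening: 0.66
finger_force: 1.7
```

```bash
python3 -c "
from h import *
to(-38,68,44)"
```

```text
t 4.7 reader tcp mm [-38.9 158.6  43.2] F [-1.1  2.7  1.9] open 58.1
shift [-90.6   0.9  -0.8] turn [-0.06  0.01  0.04]
```

```bash
cat >> h.py <<'E'
def gate2():
    d=snap('top');P=(cloud(d)-O)@RR*1e3;hsv=cv2.cvtColor(d['frame'],cv2.COLOR_RGB2HSV).astype(int);hh=hsv[...,0]
    o=(hh>4)&(hh<18)&(hsv[...,1]>170)&(P[...,1]>-12)&(P[...,1]<12)&(P[...,0]<25)&(P[...,0]>-36)
    q=P[o];print('leaf n',len(q),'angle deg',np.degrees(np.median(np.arctan2(q[:,2]-58,q[:,0]+42))).round(1))
    m=(hh>18)&(hh<34)&(hsv[...,1]>150)&(hsv[...,2]>80)&(P[...,1]>50)&(P[...,1]<230)&(P[...,0]<-47)&(P[...,2]<100)&(P[...,2]>34)
    q=P[m];f=lambda a,b:np.median(q[(q[:,0]>a)&(q[:,0]<b)],0);a,b=f(-60,-50),f(-75,-65);print('bar n',len(q),'slope',np.degrees(np.arctan2(b[2]-a[2],a[0]-b[0])).round(1))
    w=(hsv[...,1]<60)&(hsv[...,2]>150)
    return d,P
E
python3 -c "
from h import *
where();gate2();where()"
```

```text
t 4.7 reader tcp mm [-38.9 158.6  43.2] F [-1.1  2.7  1.9] open 58.1
leaf n 26 angle deg 46.3
bar n 395 slope -23.6
t 4.75 reader tcp mm [-38.9 157.4  43.2] F [-1.6  1.8  2.3] open 57.8
```

Request:
move_arm(motion=[[-6, 0.4, 0, 0, 0, 0, 0.34], [-12, 0.8, 0, 0, 0, 0, 0.34], [-18, 0.8, 0, 0, 0, 0, 0.34], [-24, 0.8, 0, 0, 0, 0, 0.34], [-30, 0.8, 0, 0, 0, 0, 0.34]])

```text
clock: 5.38
tool_pos: [0.486, 0.0038, 0.0433]
eef_rot: [0.596, 0.803, -0.0, -0.001]
contact_force: [-3.2, 3.8, 3.2]
opening: 0.662
finger_force: 2.6
```

```bash
python3 -c "
from h import *
to(-38,68,44);d,P=gate2();f=d['frame'][200:320,200:360];cv2.imwrite('pics/t5.png',cv2.resize(f[:,:,::-1],(800,600),interpolation=cv2.INTER_CUBIC))"
```

```text
t 5.375 reader tcp mm [-38.  129.3  43.3] F [-2.   4.5  3.2] open 58.2
shift [-61.3  -0.   -0.7] turn [-0.06 -0.03  0.08]
leaf n 24 angle deg 46.3
bar n 143 slope -28.7
```

View pics/t5.png

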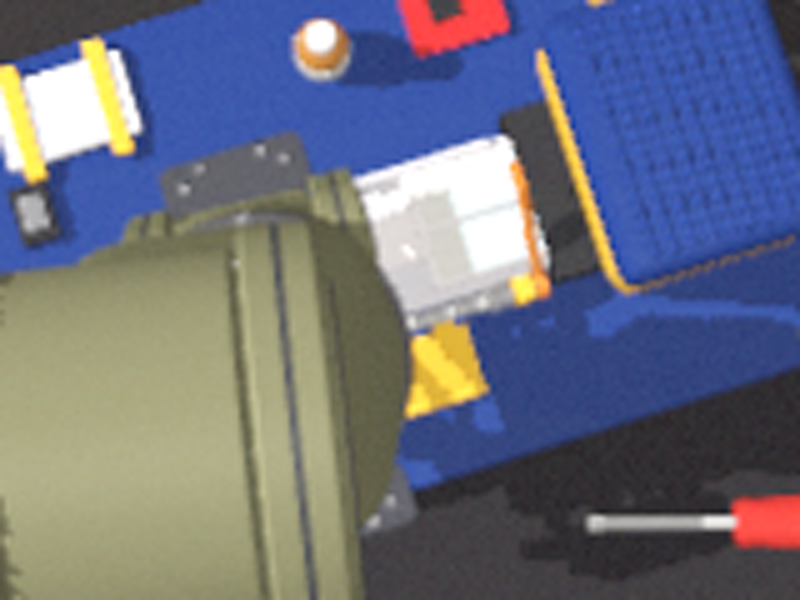

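The tray, its glass edge near (460,240), has moved along and its front is passing under the raised leaf at (530,235). The gate is still fully open, so I'll continue.

Request:
move_arm(motion=[[-6, 0, 0, 0, 0, 0, 0.34], [-12, 0, 0, 0, 0, 0, 0.34], [-18, 0, 0, 0, 0, 0, 0.34], [-24, 0, 0, 0, 0, 0, 0.34], [-30, 0, 0, 0, 0, 0, 0.34]])

```text
clock: 6.05
tool_pos: [0.4946, -0.0245, 0.0433]
eef_rot: [0.596, 0.803, -0.0, -0.001]
contact_force: [-3.4, 4.8, 4.6]
opening: 0.661
finger_force: 2.9
```

Request:
move_arm(motion=[[-6, 0, 0, 0, 0, 0, 0.34], [-11, 0, 0, 0, 0, 0, 0.34], [-16, 0, 0, 0, 0, 0, 0.34], [-20, 0, 0, 0, 0, 0, 0.34], [-24, 0, 0, 0, 0, 0, 0.34]])

```text
clock: 6.68
tool_pos: [0.5015, -0.0474, 0.0433]
eef_rot: [0.596, 0.803, -0.0, -0.001]
contact_force: [-3.0, 4.7, 5.0]
opening: 0.661
finger_force: 2.9
```

```bash
python3 -c "
from h import *
to(-38,68,44);gate2();where()"
```

```text
t 6.675 reader tcp mm [-37.9  75.8  43.3] F [-1.5  5.3  5. ] open 58.2
shift [-7.8 -0.1 -0.7] turn [-0.05 -0.05  0.1 ]
leaf n 2 angle deg 51.4
bar n 63 slope -29.6
t 6.725 reader tcp mm [-37.9  74.9  43.3] F [-2.4  3.4  3.9] open 57.9
```

Request:
move_arm(motion=[[-2, 0, 0, 0, 0, 0, 0.34], [-3.5, 0, 0, 0, 0, 0, 0.34], [-5, 0, 0, 0, 0, 0, 0.34], [-6, 0, 0, 0, 0, 0, 0.34]])

```text
clock: 7.22
tool_pos: [0.5032, -0.0528, 0.0434]
eef_rot: [0.596, 0.803, 0.0, -0.001]
contact_force: [-3.4, 4.1, 4.8]
opening: 0.659
finger_force: 3.1
```

Request:
move_arm(motion=[[-0.7, 0, 0, 0, 0, 0, 0.34], [-1.4, 0, 0, 0, 0, 0, 0.34], [-1.4, 0, 0, 0, 0, 0, 0.34]])

```text
clock: 7.6
tool_pos: [0.5036, -0.0543, 0.0433]
eef_rot: [0.596, 0.803, -0.0, -0.001]
contact_force: [-3.5, 4.4, 4.7]
opening: 0.66
finger_force: 3.0
```

```bash
python3 -c "
from h import *
to(-38,68,44)"
```

```text
t 7.6 reader tcp mm [-37.9  68.6  43.3] F [-2.   5.2  4.7] open 58.1
shift [-0.6 -0.1 -0.7] turn [-0.05 -0.05  0.1 ]
```

Request:
move_arm(motion=[[-0.7, 0, 0, 0, 0, 0, 0.34], [-1.4, 0, 0, 0, 0, 0, 0.34], [-1.4, 0, 0, 0, 0, 0, 0.34]])

```text
clock: 7.98
tool_pos: [0.5037, -0.0546, 0.0433]
eef_rot: [0.596, 0.803, 0.0, -0.001]
contact_force: [-4.3, 7.3, 5.8]
opening: 0.658
finger_force: 4.2
```

Request:
move_arm(motion=[[-0.7, 0, 0, 0, 0, 0, 0.34], [-1.4, 0, 0, 0, 0, 0, 0.34], [-1.4, 0, 0, 0, 0, 0, 0.34]])

```text
clock: 8.35
tool_pos: [0.5037, -0.0547, 0.0434]
eef_rot: [0.595, 0.804, 0.001, -0.002]
contact_force: [-6.2, 9.2, 7.3]
opening: 0.66
finger_force: 5.3
```

```bash
python3 -c "
from h import *
where();w=snap('wrist','w6')"
```

```text
t 8.35 reader tcp mm [-37.9  68.2  43.4] F [-3.3 10.6  7.3] open 58.0
```

View pics/w6.png

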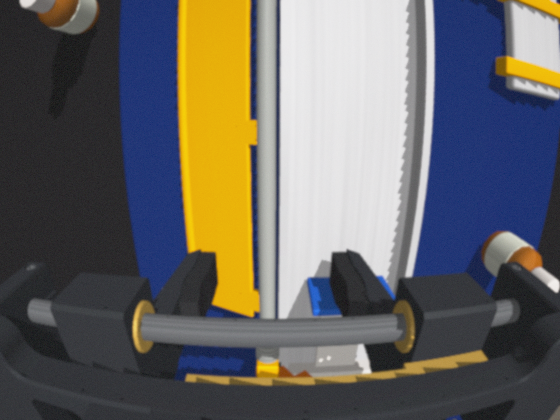

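The tray is home: the tip stopped at y ≈ 68, as predicted, and the push force rose with no further motion. I'll back off the lip and then lift.

Request:
move_arm(motion=[[2, 0, 0, 0, 0, 0, 0.34], [4, 0, 0, 0, 0, 0, 0.34], [7, 0, 0, 0, 0, 0, 0.34], [10, 0, 0, 0, 0, 0, 0.34], [10, 0, 0, 0, 0, 0, 0.34]])

```text
clock: 9.02
tool_pos: [0.5028, -0.0497, 0.0435]
eef_rot: [0.597, 0.802, -0.0, 0.001]
contact_force: [-2.1, -4.9, 5.7]
opening: 0.659
finger_force: 2.8
```

Request:
move_arm(motion=[[0, 0, -6, 0, 0, 0, 0.34], [0, 0, -12, 0, 0, 0, 0.34], [0, 0, -18, 0, 0, 0, 0.34], [0, 0, -25, 0, 0, 0, 0.34], [0, 0, -34, 0, 0, 0, 0.34]])

```text
clock: 9.65
tool_pos: [0.5025, -0.0474, 0.0778]
eef_rot: [0.596, 0.803, 0.0, 0.0]
contact_force: [-0.2, -0.3, -0.1]
opening: 0.659
finger_force: 0.0
```

Request:
move_arm(motion=[[0, 0, -20, 0, 0, 0, 0.34], [0, 0, -50, 0, 0, 0, 0.34], [0, 0, -90, 0, 0, 0, 0.34], [30, 0, -130, 0, 0, 0, 0.34], [80, 0, -150, 0, 0, 0, 0.34]])

```text
clock: 10.28
tool_pos: [0.48, 0.0282, 0.2297]
eef_rot: [0.598, 0.801, 0.001, 0.002]
contact_force: [0.8, 1.1, -1.2]
opening: 0.66
finger_force: 0.0
```

Request:
move_arm(motion=[[50, 0, 0, 0, 0, 0, 0.34], [100, 0, 0, 0, 0, 0, 0.34], [150, 0, 0, 0, 0, 0, 0.34], [200, 0, 0, 0, 0, 0, 0.34], [200, 0, 0, 0, 0, 0, 0.34]])

```text
clock: 10.9
tool_pos: [0.4194, 0.2249, 0.2277]
eef_rot: [0.593, 0.805, 0.001, -0.001]
contact_force: [0.7, -0.3, -0.3]
opening: 0.66
finger_force: 0.0
```

```bash
python3 -c "
from h import *
where();d,P=gate2();gate();f=d['frame'][200:320,200:360];b=snap('scene')['frame'][110:320,130:350]
cv2.imwrite('pics/t7.png',np.hstack([cv2.resize(f,(440,400),interpolation=cv2.INTER_CUBIC),cv2.resize(b,(360,400),interpolation=cv2.INTER_CUBIC)])[:,:,::-1])
hsv=cv2.cvtColor(d['frame'],cv2.COLOR_RGB2HSV).astype(int);m=(hsv[...,0]>98)&(hsv[...,0]<118)&(hsv[...,1]>80)&(hsv[...,2]>80)&(P[...,2]>50)&(abs(P[...,0])<28)&(P[...,1]>20)&(P[...,1]<210);print('lip',m.sum(),P[m].mean(0))"
```

```text
t 10.9 reader tcp mm [-38.3 360.2 227.7] F [ 0.6 -0.5 -0.3] open 58.1
leaf n 2 angle deg -27.4
bar n 979 slope 30.0
bar n 895 slope deg (30 shut,-25 open) 30.4 z at x=-67 70.5
lip 25 [ 3.38286317 57.48880586 62.885063  ]
```

View pics/t7.png

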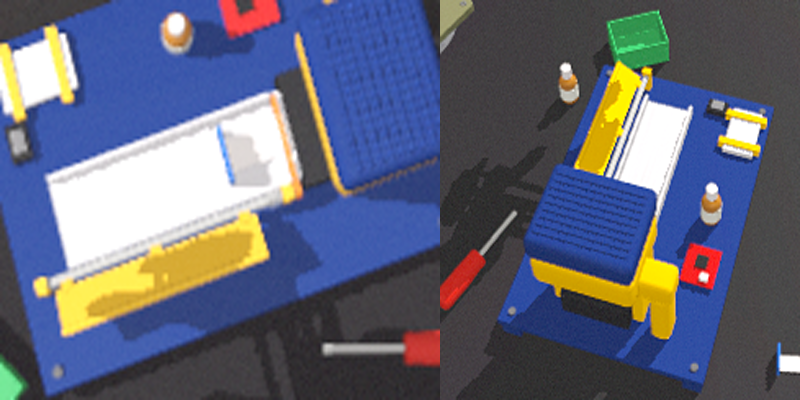

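The gate is shut, with the bar at 30°. The lip's centre is at y ≈ 57, which is fully home, and the other objects are where they were. I'm handing the job in.

```bash
python3 -c "
from h import *
print(finish_job())"
```

```text
the job is handed in; nothing more can be done
None
```

The tray is fully home in the chamber, the gate is shut behind it, the hand is clear, and the job was handed in at about 11 s of the 42 s allowed.

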